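Set a core drill's slip-clutch collar and lock it

TASK

Turn the clutch collar on the core-drill gear head clockwise (seen from above) until its white pointer clicks in at setting 6 on the scale; the marks run from 1, beside the small stop stud, up to 10, and marks 5 and 10 are long. Then swing the small locking latch over and press it down until it snaps fully home between the collar's lugs, and let go. Leave the other things on the bench where they are.

Things in the scene. Friction and masses are not known exactly. Their poses are not given: they have to be found in the camera images.
- gearhead: fixed aluminium gear head, nose up, on a 180 x 150 mm bench plate; origin on the work surface under the collar's axis, z up. Housing 124 mm across, dark scale deck 80 mm high. Along +x a motor flange reaches 85 mm out (79 mm high), along -x a latch bracket 92 mm out (80 mm high; cheeks 28 mm wide up to 107 mm). A 34 mm thick spindle rises through the collar to 150 mm high
- collar (a joint): clutch collar's angle, rad, growing clockwise seen from above; spring detents every 0.5236 rad, each taking about 0.25 N m; setting k is at (k-1)*0.5236, so 6 is 2.618; range -0.12 to 4.83. White marks on the deck, radius 47 to 60 mm: mark k lies 135 - 30*(k-1) degrees from gearhead's +x towards +y (6 at -15)
- collar_grip (a point): point on the collar's vertical axis, 110 mm high, half-way up its knurled grip: a dark steel cylinder 50 mm in diameter, 90 to 130 mm high. Below it a flange with 12 lugs, 88 mm across, lug tops 92 mm high; the pointer is a 6 mm wide white line on one lug and up the grip
- latch (a joint): angle of the locking latch in rad: 0 when fully home (flat, its tongue between two lugs), growing as it swings up and outwards, 2.0 at its open stop, where it leans outwards. A spring catch holds it off at about 0.4 until it is pressed down with some 5 to 12 N
- latch_hinge (a point): centre of the latch's hinge pin, 100 mm high, 82 mm from the collar's axis on the gear head's -x side; the pin lies along the gear head's y
- latch_paddle (a point): top face of the latch's thumb paddle (24 mm wide, 14 mm long), 29 mm from the hinge along the 46 mm long, 12 mm wide, 6 mm thick flat steel latch arm, and 4 mm off its mid-plane; when home it is 104 mm high
- core_bit: bystander: small upright steel core bit, 52 mm diameter, 105 mm high, origin at the centre of its underside
- grease_tin: bystander: closed grey tin, 72 mm diameter, 60 mm high, origin at the centre of its underside
- spanner: bystander: flat steel spanner 200 mm long, lying along its x, origin at the middle of its underside
- adapter: bystander: dark steel thread adapter, upright cylinder 44 mm diameter, 45 mm high, origin at the centre of its underside
There are look-alikes about, which are no part of the job. What is meant by the gearhead is not green or purple, and is the larger of those in its own colour.

How it is judged:
By the outcome, as a careful person would: the job done as asked, in the order asked, and still so for the second after the job is handed in, with the robot touching nothing.
It also fails if it takes over 58 s, if anything falls off the work surface, if the arm or the gripper's body presses on something with over 40 N, if the wrist force passes 120 N, or if a joint passes its speed limit or range.

ROBOT

A 6-joint arm with a two-finger parallel gripper is mounted at the origin on the work surface. World frame = base frame: x ahead of the robot, y to its left, z up, the work surface at z = 0. Lengths are in m, angles in rad, forces in N, time in s.
With the tool pointing down it reaches from about 0.25 to 0.85 m from the base axis. Payload 12.5 kg.
Tool frame: the origin (TCP) lies midway between the tips of the shut fingers; the grasp point (between the pads) lies 19 mm behind it; z points along the fingers, y is the line along which they close (so a half turn about z gives the same grasp; the last joint's range is limited). The gripper opens to 93 mm and grips with 3 to 60 N. Pads are 15 mm wide; open, the fingers measure 128 mm over their backs; the gripper's body (75 mm by 188 mm) begins 65 mm behind the grasp point.
Start: joints at [1.03, 0.351, 1.652, -0, 1.139, -0.085], TCP at [0.242, 0.494, 0.219] pointing down, gripper open.
Joint ranges: [-2.75, 2.75], [-0.79, 2.1], [0.01, 2.65], [-1.57, 4.71], [0.07, 3.14], [-2.87, 2.87]. Speed limits (rad/s): [2.22, 2.22, 2.79, 3.14, 3.14, 3.14].

INTERFACE

Orientations are given as a rotation vector (axis times angle).
In Python, from cell import readout, snapshot, robot gives the robot as it stands.
- The arm moves only by the shell command python3 -m inch 'ROWS'. ROWS is JSON, a list of rows, each an object of numbers: "claw": the closure, from -1 (fully open) to 1 (shut); "dx", "dy", "dz": the shift along the tool's x, y, z in m; "turn": the turn about the tool's z in rad. In form: [{"claw": .., "dx": .., "dy": .., "dz": .., "turn": ..}, ...]. A call has 1 to 10 rows; each row is the pose to reach, as a shift and turn from the pose commanded when the call began, along the tool's axes at that moment; what a row does not reach only later rows make up. A row lasts 1/8 s, in which the tool goes at most 62.5 mm and 10.7 degrees, less where a joint would pass 70% of its speed; a pose out of reach is approached as far as the arm can. A call with a gripper value outside its range is refused whole. The fingers move at their own pace and stop on an object; the grip force is fixed at half the most. Time passes only in rows, so rows that repeat a pose let the fingers close. It gives the time, the measured TCP pose, the force, the opening and the grip force at its end, in the units of the state.
- readout.state(): the state, without advancing time (a new reading comes with each control period).
- snapshot(name): name is "scene" or "side" or "wrist"; returns a dict with "pixels" (384x512x3 uint8, red, green, blue), "intrinsics" (3x3 intrinsics, pixels), "D" ([k1, k2, p1, p2, k3] as OpenCV has them; the pictures are not rectified), "rvec" (rotation vector, rad) and "tvec" (3), from world to camera coordinates, as OpenCV has them; the wrist camera has in their place "tool_from_camera" (4x4, takes a point from camera to tool coordinates, whose origin is the TCP and whose axes are the flange's). Camera axes: x right, y down, z forward; pixel columns grow to the right and rows downward; lengths in m; the calibration is good to about 2 mm. A picture is of the moment at which its call begins: read the wrist's pose just before it. There is no depth.
- robot.sign_off(): hands the job in; it is judged then, once.
The state is a dict: "time": time; "qpos": joint angles; "joint_vel": joint speeds; "tau": joint torques, N m; "tcp_pos": TCP position; "eef_rot": TCP orientation; "contact_force": force on the tool from outside, world axes, zero at the start; "wrist_torque": the same for the moment, N m; "finger_gap": finger opening in m; "finger_force": force on a finger pad.
Only numpy, scipy, OpenCV 4.12 (cv2) and the standard library are available. Lean on these libraries where they do the work, as an engineer would, in place of code of your own. Each camera call takes 0.05 s, during which the arm holds its last target. There are 200 camera calls.

## Working session

There is one attempt and no reset: what is moved stays moved. The work goes in short steps, Python scripts to look and compute and a shell command to move; the robot and the scene stay as the last step left them, time stands still between calls to the robot, and variables do not carry over. Pictures are saved under pics/ and viewed, at most 10 in all, crops included, and the job is handed in when it is done.

```bash
mkdir -p pics; ls
python3 - <<'E'
from cell import readout, snapshot, robot
import cv2,numpy as np
print(readout.state())
ims=[]
for n in ("scene","side","wrist"):
    s=snapshot(n); cv2.imwrite(f"pics/{n}0.png",s["pixels"][:,:,::-1]); np.save(f"pics/{n}0.npy",s,allow_pickle=True)
    print(n,[ (k,np.round(v,3).tolist()) for k,v in s.items() if k!="pixels"])
E
```

```text
pics
{'time': 0.0, 'qpos': array([ 1.03036505e+00,  3.51259515e-01,  1.65241401e+00,  2.38419319e-05,
        1.13910166e+00, -8.45663163e-02]), 'joint_vel': array([-0.0001004 , -0.00094256,  0.00218344,  0.00078313,  0.00078246,
        0.00196253]), 'tau': array([-1.08609984e-03, -4.97291994e+01, -2.85268432e+01,  6.99043809e-02,
        2.53559224e-02, -6.35942388e-05]), 'tcp_pos': array([0.24191025, 0.49356266, 0.21809251]), 'eef_rot': array([-7.09815090e-01, -3.05995920e+00,  1.75688884e-03]), 'contact_force': array([-0.33882636,  0.14241087,  0.41608334]), 'wrist_torque': array([ 0.0364708 , -0.02209   , -0.03540105]), 'finger_force': 0.0, 'finger_gap': 0.09271991942337003}
scene [('intrinsics', [[402.617, 0.0, 253.275], [0.0, 402.617, 197.899], [0.0, 0.0, 1.0]]), ('D', [-0.068, 0.0, 0.0, 0.0, 0.0]), ('rvec', [0.846, 2.725, -0.805]), ('tvec', [0.419, -0.28, 1.668])]
side [('intrinsics', [[358.52, 0.0, 255.657], [0.0, 358.52, 192.328], [0.0, 0.0, 1.0]]), ('D', [-0.028, 0.0, 0.0, 0.0, 0.0]), ('rvec', [2.215, -0.157, 0.065]), ('tvec', [-0.543, 0.155, 1.119])]
wrist [('intrinsics', [[336.067, 0.0, 254.123], [0.0, 336.067, 192.731], [0.0, 0.0, 1.0]]), ('D', [0.032, 0.0, 0.0, 0.0, 0.0]), ('tool_from_camera', [[-0.001, -0.969, -0.245, 0.067], [1.0, -0.001, -0.0, -0.0], [0.0, -0.245, 0.969, -0.166], [0.0, 0.0, 0.0, 1.0]])]
```

View pics/scene0.png

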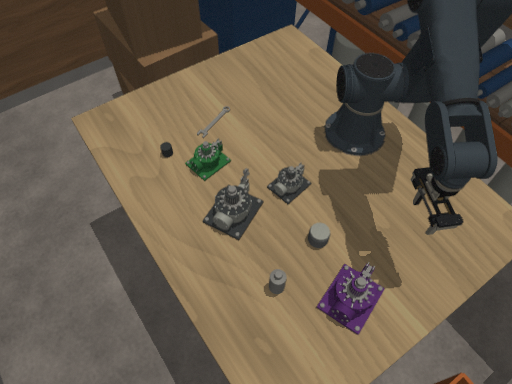

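View pics/side0.png

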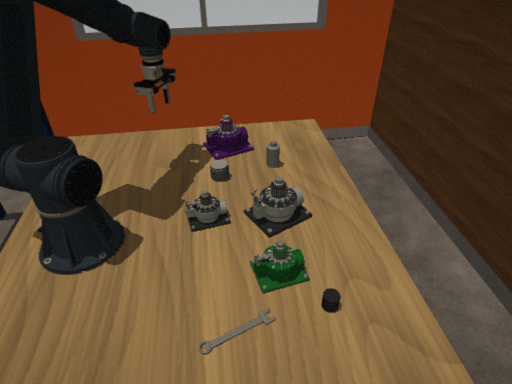

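The larger grey gear head is at about (233,206) in the scene view and (278,208) in the side view. The small grey, green and purple ones are look-alikes. The spindle top is at about (232,187) in scene and (279,181) in side.

```bash
cat > h.py <<'E'
import cv2,numpy as np
from cell import readout,snapshot
from scipy.spatial.transform import Rotation as R
def cam(s,st=None):
    """camera centre and rotation camera->world"""
    if "rvec" in s:
        Rm=cv2.Rodrigues(np.array(s["rvec"],float))[0]; return -Rm.T@np.array(s["tvec"]),Rm.T
    T=np.array(s["tool_from_camera"]); Rt=R.from_rotvec(st["eef_rot"]).as_matrix()
    return np.array(st["tcp_pos"])+Rt@T[:3,3],Rt@T[:3,:3]
def rays(s,px,st=None):
    c,Rw=cam(s,st)
    u=cv2.undistortPoints(np.array(px,float).reshape(-1,1,2),np.array(s["intrinsics"]),np.array(s["D"]))[:,0]
    return c,np.c_[u,np.ones(len(u))]@Rw.T
def onplane(s,px,z,st=None):
    c,d=rays(s,px,st); return c+d*((z-c[2])/d[:,2])[:,None]
def proj(s,P,st=None):
    c,Rw=cam(s,st); r=Rw.T
    return cv2.projectPoints(np.array(P,float).reshape(-1,1,3),cv2.Rodrigues(r)[0],-r@c,np.array(s["intrinsics"]),np.array(s["D"]))[0][:,0]
def look(name,tag):
    st=readout.state(); s=snapshot(name); np.save(f"pics/{tag}.npy",[s,st],allow_pickle=True)
    cv2.imwrite(f"pics/{tag}.png",s["pixels"][:,:,::-1]); return s,st
def totool(st,P):
    return R.from_rotvec(st["eef_rot"]).inv().apply(np.array(P)-st["tcp_pos"])
E
python3 - <<'E'
from h import *
a=np.load("pics/scene0.npy",allow_pickle=True).item();b=np.load("pics/side0.npy",allow_pickle=True).item()
print(onplane(a,[[232,187]],.15),onplane(b,[[279,181]],.15))
# small one, core bit, latch tips
print("latchtip scene",onplane(a,[[246,173]],.14)); print("flange", onplane(a,[[222,221]],.06))
print("small",onplane(a,[[291,169]],.1), "corebit",onplane(a,[[278,285]],.0),"tin",onplane(a,[[319,240]],0),"green",onplane(a,[[207,147]],.12))
st=readout.state();print(R.from_rotvec(st["eef_rot"]).as_matrix().round(3))
print(cv2.Rodrigues(a["rvec"])[0].round(2))
E
```

```text
[[0.62535202 0.04314952 0.15      ]] [[0.62604171 0.02392468 0.15      ]]
latchtip scene [[0.55104642 0.01544474 0.14      ]]
flange [[0.69810084 0.08715935 0.06      ]]
small [[0.39247417 0.06616721 0.1       ]] corebit [[0.66053062 0.36043423 0.        ]] tin [[0.44636669 0.30962199 0.        ]] green [[ 0.59399287 -0.17398887  0.12      ]]
[[-0.898  0.44  -0.   ]
 [ 0.44   0.898 -0.001]
 [ 0.    -0.001 -1.   ]]
[[-0.82  0.57  0.01]
 [ 0.47  0.69 -0.55]
 [-0.32 -0.45 -0.84]]
```

```bash
python3 -m inch '[{"claw":-1,"dz":-0.06},{"claw":-1,"dx":-0.06,"dy":-0.03,"dz":-0.08},{"claw":-1,"dx":-0.517,"dy":-0.243,"dz":-0.08},{"claw":-1,"dx":-0.517,"dy":-0.243,"dz":-0.08},{"claw":-1,"dx":-0.517,"dy":-0.243,"dz":-0.08},{"claw":-1,"dx":-0.517,"dy":-0.243,"dz":-0.08},{"claw":-1,"dx":-0.517,"dy":-0.243,"dz":-0.08},{"claw":-1,"dx":-0.517,"dy":-0.243,"dz":-0.08},{"claw":-1,"dx":-0.517,"dy":-0.243,"dz":-0.08},{"claw":-1,"dx":-0.517,"dy":-0.243,"dz":-0.08}]'
```

```text
schema error: expected keys claw, dx, dy, dz, turn
```

```bash
python3 -m inch '[{"claw":-1,"dx":-0.1,"dy":-0.045}]'
python3 - <<'E'
from h import *
s,st=look("wrist","w1");print({k:np.round(v,3).tolist() for k,v in st.items()})
E
```

```text
{'time': 0.15, 'qpos': [1.03, 0.351, 1.652, -0.0, 1.139, -0.085], 'joint_vel': [-0.0, -0.0, -0.001, -0.001, 0.002, 0.001], 'tau': [0.001, -49.747, -28.534, 0.07, 0.025, -0.0], 'tcp_pos': [0.242, 0.494, 0.218], 'eef_rot': [-0.71, -3.06, 0.001], 'contact_force': [0.004, 0.958, 0.193], 'wrist_torque': [0.061, 0.011, -0.038], 'finger_force': 0.0, 'finger_gap': 0.093}schema error: expected keys claw, dx, dy, dz, turn
```

All keys are needed in each row.

```bash
python3 -m inch '[{"claw":-1,"dx":0,"dy":0,"dz":-0.06,"turn":0},{"claw":-1,"dx":-0.06,"dy":-0.03,"dz":-0.08,"turn":0},{"claw":-1,"dx":-0.517,"dy":-0.243,"dz":-0.08,"turn":0},{"claw":-1,"dx":-0.517,"dy":-0.243,"dz":-0.08,"turn":0},{"claw":-1,"dx":-0.517,"dy":-0.243,"dz":-0.08,"turn":0},{"claw":-1,"dx":-0.517,"dy":-0.243,"dz":-0.08,"turn":0},{"claw":-1,"dx":-0.517,"dy":-0.243,"dz":-0.08,"turn":0},{"claw":-1,"dx":-0.517,"dy":-0.243,"dz":-0.08,"turn":0},{"claw":-1,"dx":-0.517,"dy":-0.243,"dz":-0.08,"turn":0},{"claw":-1,"dx":-0.517,"dy":-0.243,"dz":-0.08,"turn":0}]'
```

```text
time: 1.45
tcp_pos: [0.5932, 0.0551, 0.2985]
eef_rot: [-0.71, -3.06, -0.0]
contact_force: [0.7, 0.9, 0.7]
finger_gap: 0.0933
finger_force: 0.0
```

Run:
```python
from h import *
s,st=look("wrist","w1");print(st["qpos"].round(3),st["tcp_pos"].round(4))
```

```text
[ 0.014  0.37   1.425  0.     1.347 -1.1  ] [0.5932 0.0551 0.2985]
```

View pics/w1.png

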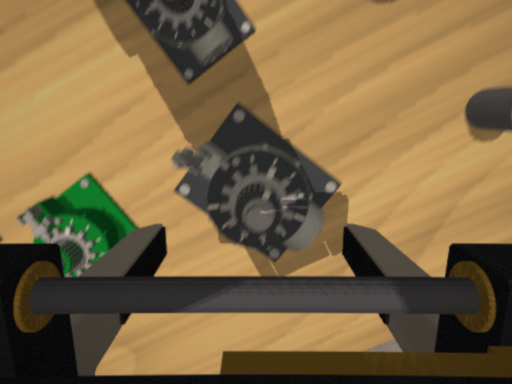

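Larger grey gear head: spindle top is near (259,212), plate screws at (239,116), (183,188), (333,187), (277,254). The latch is upper-left at (187,158) and the motor flange lower-right at (305,232).

Run:
```python
from h import *
s,st=np.load("pics/w1.npy",allow_pickle=True)
P=onplane(s,[[183,188],[277,254],[333,187],[239,116]],.012,st)
c=P.mean(0);x=(P[1]-P[0]+P[2]-P[3])[:2];yaw=np.arctan2(x[1],x[0])
print(P.round(4),c,np.linalg.norm(P[1]-P[0]),np.linalg.norm(P[2]-P[1]),np.degrees(yaw))
top=onplane(s,[[259,212]],.15,st);print(top)
b,_=np.load("pics/side0.npy",allow_pickle=True).item(),0
im=s["pixels"][130:270,165:345,::-1];cv2.imwrite("pics/w1c.png",cv2.resize(im,None,fx=4,fy=4,interpolation=cv2.INTER_CUBIC))
```

```text
[[ 0.5862 -0.0515  0.012 ]
 [ 0.7328  0.0231  0.012 ]
 [ 0.6763  0.1352  0.012 ]
 [ 0.5337  0.0618  0.012 ]] [0.63223591 0.04216578 0.012     ] 0.16453885828961912 0.12550494620237845 27.093829196263858
[[0.62384943 0.04493472 0.15      ]]
```

View pics/w1c.png

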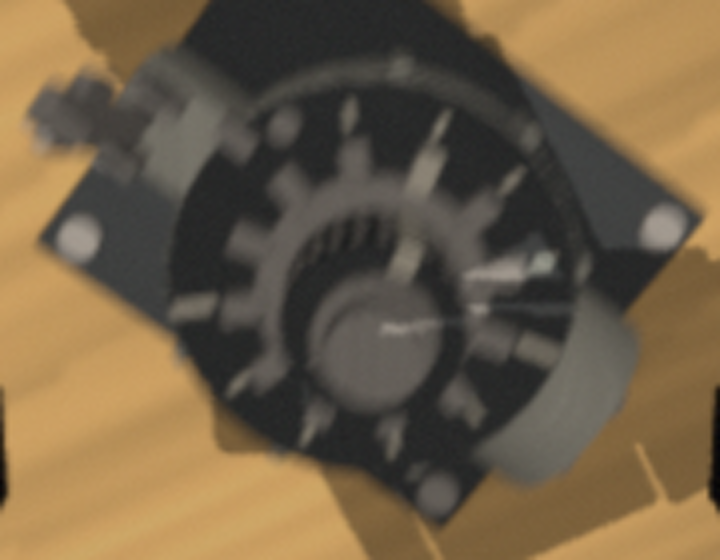

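Run:
```python
from h import *
s,st=np.load("pics/w1.npy",allow_pickle=True)
ax=onplane(s,[[257.5,216]],.15,st)[0];print(ax)
for yaw in (27.1,):
  C=ax.copy();C[2]=0
  def w(r,a,z): a=np.radians(a+yaw);return C+[r*np.cos(a),r*np.sin(a),z]
  for k in range(1,11):
    q=proj(s,[w(r,135-30*(k-1),z) for r,z in((47,.08),(60,.08),(40,.092),(25,.13)) for r in[r/1000]],st)
    print(k,((q-[165,130])*4).round().tolist())
  print("bracket",((proj(s,[w(.082,180,.1),w(.085,0,.079)],st)-[165,130])*4).round())
  print("grip",((proj(s,[C+[0,0,.13],C+[0,0,.09]],st)-[165,130])*4).round())
```

```text
[0.62689916 0.04180862 0.15      ]
1 [[345.0, 114.0], [338.0, 69.0], [348.0, 145.0], [355.0, 227.0]]
2 [[428.0, 124.0], [446.0, 82.0], [421.0, 153.0], [406.0, 233.0]]
3 [[495.0, 174.0], [531.0, 146.0], [479.0, 197.0], [446.0, 262.0]]
4 [[525.0, 248.0], [569.0, 242.0], [506.0, 262.0], [465.0, 307.0]]
5 [[513.0, 326.0], [553.0, 342.0], [496.0, 330.0], [458.0, 354.0]]
6 [[464.0, 388.0], [489.0, 420.0], [452.0, 384.0], [428.0, 391.0]]
7 [[390.0, 418.0], [395.0, 457.0], [387.0, 410.0], [383.0, 409.0]]
8 [[310.0, 409.0], [295.0, 446.0], [317.0, 403.0], [334.0, 404.0]]
9 [[245.0, 363.0], [212.0, 389.0], [260.0, 363.0], [295.0, 376.0]]
10 [[211.0, 292.0], [168.0, 298.0], [231.0, 300.0], [274.0, 333.0]]
bracket [[128. 115.]
 [590. 430.]]
grip [[369. 320.]
 [368. 279.]]
```

Run:
```python
from h import *
s,st=np.load("pics/w1.npy",allow_pickle=True)
obs={1:(350,115),2:(441,125),3:(511,181),5:(537,349),8:(312,428),9:(240,383),10:(194,306)}
P=onplane(s,[(u/4+165-.4,v/4+130-.4) for u,v in obs.values()],.08,st)[:,:2]
a=np.radians([135-30*(k-1) for k in obs]);M=.0535*np.c_[np.cos(a),np.sin(a)]
A=cv2.estimateAffinePartial2D(M,P)[0];sc=np.hypot(A[0,0],A[1,0])
print("scale",sc,"yaw",np.degrees(np.arctan2(A[1,0],A[0,0])),"c",A[:,2]);print(((M@A[:,:2].T+A[:,2]-P)*1000).round(1).tolist())
# spindle top by side & scene: print projections for check
for n in("scene","side"):
    d=np.load(f"pics/{n}0.npy",allow_pickle=True).item();print(n,proj(d,[[*A[:,2],.15],[*A[:,2],.13]]).round(1).tolist())
# tins etc
```

```text
Traceback (most recent call last):
cv2.error: OpenCV(4.12.0) /io/opencv/modules/calib3d/src/ptsetreg.cpp:1108: error: (-215:Assertion failed) count >= 0 && to.checkVector(2) == count in function 'estimateAffinePartial2D'
```

Run:
```python
from h import *
s,st=np.load("pics/w1.npy",allow_pickle=True)
obs={1:(350,115),2:(441,125),3:(511,181),5:(537,349),8:(312,428),9:(240,383),10:(194,306)}
P=onplane(s,[(u/4+165-.4,v/4+130-.4) for u,v in obs.values()],.08,st)[:,:2].copy()
a=np.radians([135-30*(k-1) for k in obs]);M=.0535*np.c_[np.cos(a),np.sin(a)]
A=cv2.estimateAffinePartial2D(M[:,None].astype('f4'),P[:,None].astype('f4'),ransacReprojThreshold=.02)[0];sc=np.hypot(A[0,0],A[1,0])
print("scale",sc,"yaw",np.degrees(np.arctan2(A[1,0],A[0,0])),"c",A[:,2]);print(((M@A[:,:2].T+A[:,2]-P)*1000).round(1).tolist())
for n in("scene","side"):
    d=np.load(f"pics/{n}0.npy",allow_pickle=True).item();print(n,proj(d,[[*A[:,2],.15],[*A[:,2],.13]]).round(1).tolist())
```

```text
scale 0.9615271409765839 yaw 26.515278361274333 c [0.63067494 0.0412436 ]
[[-0.6, 0.2], [-0.1, 0.2], [-0.1, 0.8], [-1.5, -1.1], [1.3, -1.7], [0.0, -0.6], [1.0, 2.2]]
scene [[230.3, 187.4], [230.6, 190.8]]
side [[279.4, 177.7], [279.2, 182.9]]
```

```bash
python3 -m inch '[{"claw":-0.5,"dx":-0.039,"dy":0.004,"dz":0.05,"turn":0.06},{"claw":-0.5,"dx":-0.039,"dy":0.004,"dz":0.10,"turn":0.126},{"claw":-0.5,"dx":-0.039,"dy":0.004,"dz":0.13,"turn":0.126},{"claw":-0.5,"dx":-0.039,"dy":0.004,"dz":0.13,"turn":0.126}]'
python3 - <<'E'
from h import *
s,st=look("wrist","w2");print(st["qpos"].round(3),st["tcp_pos"].round(4))
M=R.from_rotvec(st["eef_rot"]).as_matrix();print(M.round(3))
im=s["pixels"][:,:,::-1].copy();cv2.imwrite("pics/w2v.png",cv2.resize(im,(800,600)))
C=np.array([.630,.0415,0]);print(proj(s,[C+[0,0,.15],C+[0,0,.13]],st)*800/512)
E
```

```text
time: 2.0
tcp_pos: [0.6278, 0.0434, 0.1664]
eef_rot: [-0.9, -3.005, 0.002]
contact_force: [-0.1, 0.6, -0.4]
finger_gap: 0.0698
finger_force: 0.0
[-0.005  0.549  1.481  0.     1.116 -0.994] [0.6278 0.0434 0.1664]
[[-0.835  0.549 -0.005]
 [ 0.549  0.835  0.   ]
 [ 0.004 -0.002 -1.   ]]
[[397.04766783 363.70841369]
 [397.18341461 346.1296016 ]]
```

View pics/w2v.png

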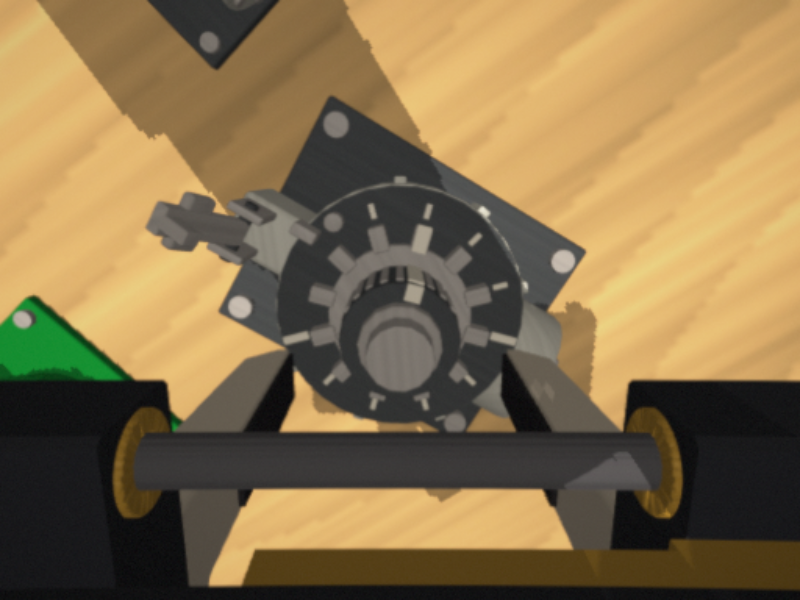

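Confirmed: the pointer (lug at (422,238), grip line (413,292)) is at mark 2 (428,211). Stud is at (333,222), mark 1 at (372,211), long marks at (497,340) and (297,338). Spindle top (399,360) fits the prediction (397,364).

Run:
```python
from h import *
s,st=np.load("pics/w2.npy",allow_pickle=True)
obs={1:(372,211),2:(428,211),3:(475,241),4:(500,286),5:(497,340),7:(424,400),8:(376,400),10:(297,338)}
P=onplane(s,np.array(list(obs.values()))*.64,.08,st)[:,:2].copy()
a=np.radians([135-30*(k-1) for k in obs]);M=.0535*np.c_[np.cos(a),np.sin(a)]
A=cv2.estimateAffinePartial2D(M[:,None].astype('f4'),P[:,None].astype('f4'),ransacReprojThreshold=.02)[0]
print("scale",np.hypot(A[0,0],A[1,0]),"yaw",np.degrees(np.arctan2(A[1,0],A[0,0])),"c",A[:,2]);print(((M@A[:,:2].T+A[:,2]-P)*1000).round(1).tolist())
print("top",onplane(s,[[399*.64,360*.64]],.15,st)); print(totool(st,[*A[:,2],.1]))
```

```text
scale 0.9531012591511752 yaw 26.258223092278254 c [0.62949029 0.04288766]
[[0.1, 0.1], [0.1, -0.2], [-0.7, 0.2], [-0.1, -0.2], [-1.3, 0.6], [1.3, -0.9], [0.3, -2.0], [0.3, 2.5]]
top [[0.62918297 0.04290141 0.15      ]]
[-0.00199416  0.00068135  0.0663985 ]
```

```bash
python3 -m inch '[{"claw":-0.5,"dx":-0.002,"dy":0.0005,"dz":0.03,"turn":0},{"claw":-0.5,"dx":-0.002,"dy":0.0005,"dz":0.06,"turn":0},{"claw":-0.5,"dx":-0.002,"dy":0.0005,"dz":0.065,"turn":0},{"claw":0.5,"dx":-0.002,"dy":0.0005,"dz":0.065,"turn":0},{"claw":0.5,"dx":-0.002,"dy":0.0005,"dz":0.065,"turn":0},{"claw":0.5,"dx":-0.002,"dy":0.0005,"dz":0.065,"turn":0}]'
```

```text
time: 2.8
tcp_pos: [0.6312, 0.042, 0.1052]
eef_rot: [0.9, 3.009, -0.001]
contact_force: [-4.6, -5.3, 6.9]
finger_gap: 0.0495
finger_force: 30.0
```

```bash
python3 -m inch '[{"claw":0.5,"dx":0,"dy":0,"dz":0,"turn":0.17},{"claw":0.5,"dx":0,"dy":0,"dz":0,"turn":0.34},{"claw":0.5,"dx":0,"dy":0,"dz":0,"turn":0.51},{"claw":0.5,"dx":0,"dy":0,"dz":0,"turn":0.68},{"claw":0.5,"dx":0,"dy":0,"dz":0,"turn":0.85},{"claw":0.5,"dx":0,"dy":0,"dz":0,"turn":1.02},{"claw":0.5,"dx":0,"dy":0,"dz":0,"turn":1.05},{"claw":0.5,"dx":0,"dy":0,"dz":0,"turn":1.05}]'
python3 - <<'E'
from h import *
s,st=look("wrist","w3");print({k:np.round(st[k],3).tolist() for k in("tcp_pos","eef_rot","wrist_torque","contact_force","qpos")})
cv2.imwrite("pics/w3v.png",cv2.resize(s["pixels"][60:330,130:430,::-1],None,fx=2,fy=2))
E
```

```text
time: 3.8
tcp_pos: [0.6284, 0.0407, 0.105]
eef_rot: [-2.287, -2.151, 0.01]
contact_force: [-19.7, -12.7, 17.4]
finger_gap: 0.0494
finger_force: 30.0
{'tcp_pos': [0.628, 0.041, 0.105], 'eef_rot': [-2.287, -2.151, 0.01], 'wrist_torque': [-2.126, 3.386, 0.077], 'contact_force': [-19.675, -12.675, 17.41], 'qpos': [-0.008, 0.623, 1.522, -0.004, 1.003, 0.055]}
```

View pics/w3v.png

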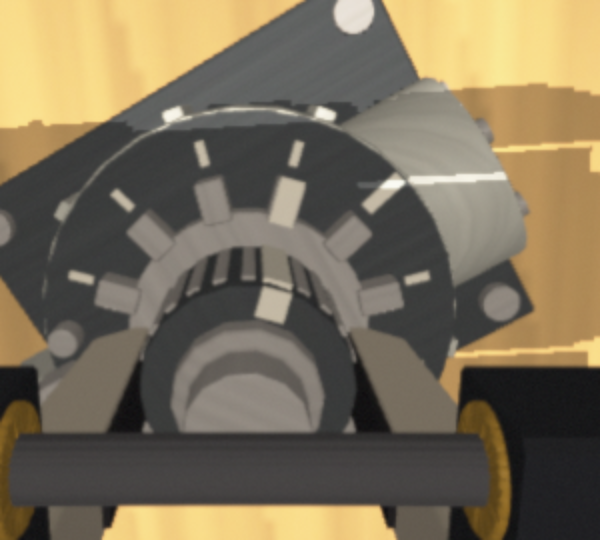

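Pointer (287,203) is now at mark 4 (297,152), so the collar follows the fingers without slip. Two more detents.

```bash
python3 -m inch '[{"claw":0.5,"dx":-0.0005,"dy":-0.0008,"dz":0,"turn":0.17},{"claw":0.5,"dx":-0.0005,"dy":-0.0008,"dz":0,"turn":0.34},{"claw":0.5,"dx":-0.0005,"dy":-0.0008,"dz":0,"turn":0.51},{"claw":0.5,"dx":-0.0005,"dy":-0.0008,"dz":0,"turn":0.68},{"claw":0.5,"dx":-0.0005,"dy":-0.0008,"dz":0,"turn":0.85},{"claw":0.5,"dx":-0.0005,"dy":-0.0008,"dz":0,"turn":1.02},{"claw":0.5,"dx":-0.0005,"dy":-0.0008,"dz":0,"turn":1.045},{"claw":0.5,"dx":-0.0005,"dy":-0.0008,"dz":0,"turn":1.045}]'; python3 -m inch '[{"claw":-0.5,"dx":0,"dy":0,"dz":0,"turn":0},{"claw":-0.5,"dx":0,"dy":0,"dz":0,"turn":0},{"claw":-0.5,"dx":0,"dy":0,"dz":-0.04,"turn":0},{"claw":-0.5,"dx":0,"dy":0,"dz":-0.08,"turn":0},{"claw":-0.5,"dx":0,"dy":0,"dz":-0.08,"turn":0}]'
python3 - <<'E'
from h import *
s,st=look("wrist","w4");print({k:np.round(st[k],3).tolist() for k in("tcp_pos","eef_rot","contact_force","qpos")})
print(R.from_rotvec(st["eef_rot"]).as_matrix().round(3))
cv2.imwrite("pics/w4v.png",cv2.resize(s["pixels"][:,:,::-1],(800,600)))
E
```

```text
time: 4.85
tcp_pos: [0.6261, 0.0425, 0.1049]
eef_rot: [-3.055, -0.723, 0.015]
contact_force: [-27.4, 0.0, 22.3]
finger_gap: 0.0497
finger_force: 30.0
time: 5.48
tcp_pos: [0.6319, 0.0422, 0.1871]
eef_rot: [3.056, 0.723, 0.01]
contact_force: [-1.1, 0.1, -1.0]
finger_gap: 0.07
finger_force: 0.0
{'tcp_pos': [0.632, 0.042, 0.187], 'eef_rot': [3.056, 0.723, 0.01], 'contact_force': [-1.112, 0.087, -0.968], 'qpos': [-0.007, 0.529, 1.459, -0.0, 1.147, 1.099]}
[[ 0.894  0.448  0.006]
 [ 0.448 -0.894 -0.   ]
 [ 0.006  0.003 -1.   ]]
```

View pics/w4v.png

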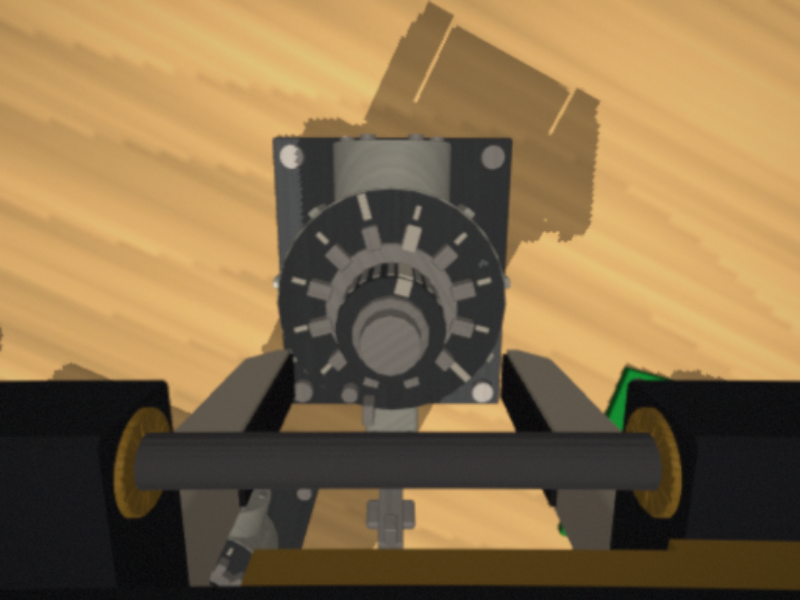

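Pointer lug (412,237) is at mark 6 (417,212), just past long mark 5 (364,207). The latch paddle is at (390,515), still open. I'll check its angle and work out the positions.

Run:
```python
from h import *
s,st=np.load("pics/w4.npy",allow_pickle=True)
y=np.radians(26.4);C=np.array([.6294,.0428,0])
g=lambda x,yy,z:C+[x*np.cos(y)-yy*np.sin(y),x*np.sin(y)+yy*np.cos(y),z]
print("axis tool",totool(st,g(0,0,.1)).round(4))
for th in(2.2,2,1.8,1.5):
  d=np.array([np.cos(th),np.sin(th)]);n=np.array([-d[1],d[0]]);H=np.array([-.082,.1])
  for l in (.029,.046):
    q=H+l*d+.004*n;print(th,l,q.round(4),(proj(s,[g(q[0],0,q[1])],st)*1.5625).round(),end=" ")
  print()
```

```text
axis tool [-0.0024 -0.0019  0.0871]
2.2 0.029 [-0.1023  0.1211] [[392. 519.]] 2.2 0.046 [-0.1123  0.1348] [[391. 556.]] 
2 0.029 [-0.0977  0.1247] [[392. 516.]] 2 0.046 [-0.1048  0.1402] [[391. 550.]] 
1.8 0.029 [-0.0925  0.1273] [[392. 510.]] 1.8 0.046 [-0.0963  0.1439] [[391. 540.]] 
1.5 0.029 [-0.0839  0.1292] [[392. 497.]] 1.5 0.046 [-0.0827  0.1462] [[391. 517.]]
```

```bash
python3 -m inch '[{"claw":1,"dx":-0.05,"dy":-0.002,"dz":0,"turn":0},{"claw":1,"dx":-0.1,"dy":-0.002,"dz":0,"turn":0},{"claw":1,"dx":-0.132,"dy":-0.002,"dz":0,"turn":0},{"claw":1,"dx":-0.132,"dy":-0.002,"dz":0,"turn":0},{"claw":1,"dx":-0.132,"dy":-0.002,"dz":0.04,"turn":0},{"claw":1,"dx":-0.132,"dy":-0.002,"dz":0.067,"turn":0},{"claw":1,"dx":-0.132,"dy":-0.002,"dz":0.067,"turn":0}]'
python3 - <<'E'
from h import *
st=readout.state();y=np.radians(26.4);e=st["tcp_pos"]-[.6294,.0428,0]
print(np.cos(y)*e[0]+np.sin(y)*e[1],-np.sin(y)*e[0]+np.cos(y)*e[1],e[2],st["contact_force"])
E
```

```text
time: 6.4
tcp_pos: [0.5106, -0.0147, 0.1145]
eef_rot: [-3.056, -0.724, 0.006]
contact_force: [-0.0, 0.1, 1.6]
finger_gap: 0.0041
finger_force: 0.0
-0.1320046391901562 0.0013362429996963618 0.11454372172710775 [-0.037395    0.09028139  1.64074128]
```

```bash
python3 -m inch '[{"claw":1,"dx":0.01,"dy":-0.001,"dz":-0.006,"turn":0},{"claw":1,"dx":0.02,"dy":-0.001,"dz":-0.006,"turn":0},{"claw":1,"dx":0.03,"dy":-0.001,"dz":-0.006,"turn":0},{"claw":1,"dx":0.04,"dy":-0.001,"dz":-0.006,"turn":0},{"claw":1,"dx":0.05,"dy":-0.001,"dz":-0.006,"turn":0},{"claw":1,"dx":0.06,"dy":-0.001,"dz":-0.006,"turn":0},{"claw":1,"dx":0.07,"dy":-0.001,"dz":-0.006,"turn":0},{"claw":1,"dx":0.077,"dy":-0.001,"dz":-0.006,"turn":0},{"claw":1,"dx":0.077,"dy":-0.001,"dz":-0.006,"turn":0}]'
python3 - <<'E'
from h import *
st=readout.state();y=np.radians(26.4);e=st["tcp_pos"]-[.6294,.0428,0]
print(np.cos(y)*e[0]+np.sin(y)*e[1],-np.sin(y)*e[0]+np.cos(y)*e[1],e[2],st["contact_force"])
s,st=look("side","s5");a,_=look("wrist","w5")
c=proj(s,[[.58,.02,.1]])[0].astype(int);print(c)
i=lambda q:cv2.resize(q,(400,400))
cv2.imwrite("pics/v5.png",np.hstack([i(s["pixels"][c[1]-50:c[1]+50,c[0]-50:c[0]+50,::-1]),i(a["pixels"][100:384,114:398,::-1])]))
E
```

```text
time: 7.52
tcp_pos: [0.5798, 0.0205, 0.1225]
eef_rot: [-3.057, -0.724, 0.0]
contact_force: [-0.5, -0.2, -0.4]
finger_gap: 0.0004
finger_force: 0.0
-0.05433288549921956 0.0020347414426649807 0.12246285009098465 [-0.51722305 -0.20942287 -0.43135879]
[264 195]
```

View pics/v5.png

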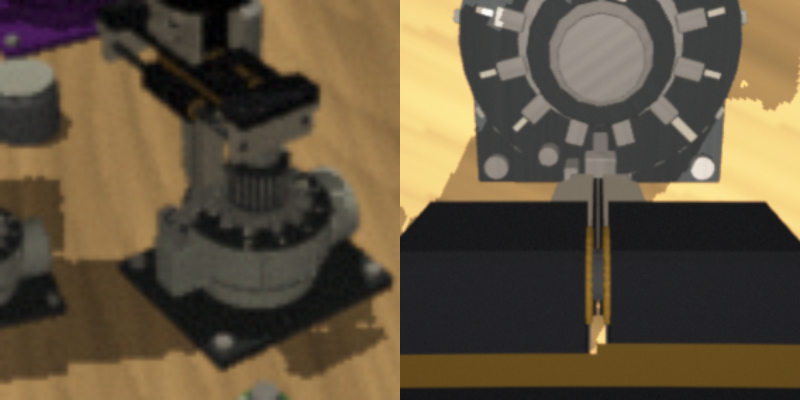

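The latch has swung over: its tongue (600,145) lies between lugs (577,132) and (624,132). Now I press down.

```bash
python3 -m inch '[{"claw":1,"dx":0,"dy":0,"dz":0.005,"turn":0},{"claw":1,"dx":0,"dy":0,"dz":0.009,"turn":0},{"claw":1,"dx":0,"dy":0,"dz":0.012,"turn":0},{"claw":1,"dx":0,"dy":0,"dz":0.014,"turn":0},{"claw":1,"dx":0,"dy":0,"dz":0.016,"turn":0},{"claw":1,"dx":0,"dy":0,"dz":0.018,"turn":0},{"claw":1,"dx":0,"dy":0,"dz":0.018,"turn":0}]'
```

```text
time: 8.5
tcp_pos: [0.5797, 0.0202, 0.1049]
eef_rot: [3.057, 0.724, 0.001]
contact_force: [-0.2, -0.5, 3.5]
finger_gap: 0.0005
finger_force: 1.9
```

```bash
python3 -m inch '[{"claw":1,"dx":0,"dy":0,"dz":0.002,"turn":0},{"claw":1,"dx":0,"dy":0,"dz":0.004,"turn":0},{"claw":1,"dx":0,"dy":0,"dz":0.004,"turn":0}]'; python3 -m inch '[{"claw":1,"dx":0,"dy":0,"dz":0.002,"turn":0},{"claw":1,"dx":0,"dy":0,"dz":0.002,"turn":0}]'
```

```text
time: 8.88
tcp_pos: [0.5804, 0.0201, 0.104]
eef_rot: [3.056, 0.724, 0.004]
contact_force: [-11.9, -1.2, 35.2]
finger_gap: 0.0006
finger_force: 17.8
time: 9.12
tcp_pos: [0.5806, 0.0201, 0.1037]
eef_rot: [3.056, 0.724, 0.005]
contact_force: [-19.0, -0.4, 53.9]
finger_gap: 0.0005
finger_force: 27.2
```

A hard stop at z = 0.104 is the paddle's home height. I'll lift off and look.

```bash
python3 -m inch '[{"claw":1,"dx":0,"dy":0,"dz":-0.03,"turn":0},{"claw":1,"dx":-0.02,"dy":0,"dz":-0.09,"turn":0},{"claw":1,"dx":-0.06,"dy":0,"dz":-0.13,"turn":0},{"claw":1,"dx":-0.09,"dy":0,"dz":-0.15,"turn":0},{"claw":1,"dx":-0.09,"dy":0,"dz":-0.15,"turn":0}]'
python3 - <<'E'
from h import *
a,st=look("wrist","w6");s,_=look("side","s6")
y=np.radians(26.4);C=np.array([.6294,.0428,0])
g=lambda x,yy,z:C+[x*np.cos(y)-yy*np.sin(y),x*np.sin(y)+yy*np.cos(y),z]
p=proj(a,[g(-.053,0,.104),g(-.057,0,.115),g(-.036,0,.1),g(0,0,.15)],st);print(p.round(1).tolist())
u,v=p[0].astype(int)
i=lambda q:cv2.resize(q,(400,400),interpolation=cv2.INTER_CUBIC)
v0=max(0,v-110);print("crop origin",u-70,v0)
c=proj(s,[[.60,.03,.1]])[0].astype(int)
cv2.imwrite("pics/v6.png",np.hstack([i(a["pixels"][v0:v0+140,u-70:u+70,::-1]),i(s["pixels"][c[1]-40:c[1]+40,c[0]-40:c[0]+40,::-1])]))
E
```

```text
time: 9.75
tcp_pos: [0.4986, -0.0207, 0.2502]
eef_rot: [3.056, 0.722, 0.004]
contact_force: [0.1, 0.3, -0.1]
finger_gap: 0.0004
finger_force: 0.0
[[254.9, 78.8], [255.0, 82.7], [254.9, 58.7], [255.4, -6.6]]
crop origin 184 0
```

View pics/v6.png

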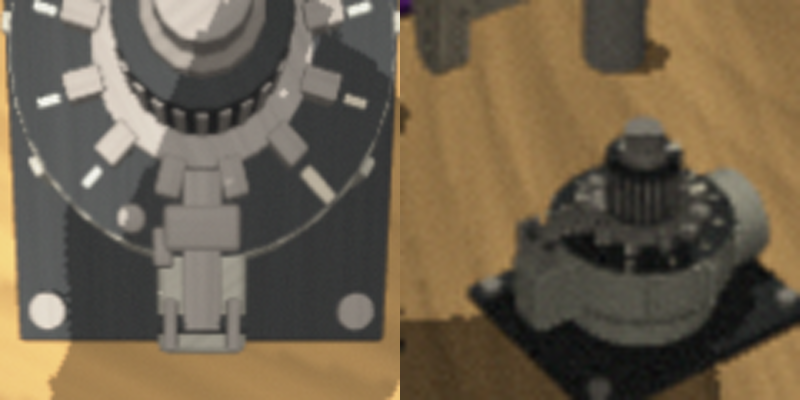

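The latch lies flat: paddle at crop (203,228), at its home position, with the tongue end (200,170) seated between two lugs. The robot is clear of everything, so I'm handing in.

```bash
python3 -c "
from cell import robot;print(robot.sign_off())"
```

```text
the job is handed in; nothing more can be done
None
```

I turned the collar clockwise from setting 2 to 6, pressed the latch down to its home stop with its tongue between the collar's lugs, and handed the job in at about 10 s with the arm clear; no verdict came back.

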